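Open the slide-lid sample tray and chock the rolling tubes

ROBOT

A 6-joint arm with a two-finger parallel gripper is mounted at the origin on a cart in front of the work surface, level with it; the furniture and walls round the work are solid. World frame = base frame: x ahead of the robot, y to its left, z up, the work surface at z = 0. Lengths are in m, angles in rad, forces in N, time in s.
With the tool pointing down it reaches from about 0.4 to 0.925 m from the base axis. Payload 3.4 kg.
Tool frame: the origin (TCP) lies on the centre line of the jaws, within the pads' length; the fingertips stand 11 mm ahead of it and the grasp point (between the pads) lies 8 mm behind it (arm.tip_extent is the distance from the TCP to the fingertips, in m); z points along the fingers, y is the line along which they close (so a half turn about z gives the same grasp; the last joint's range is limited). The gripper opens to 85 mm and grips with 20 to 120 N. Pads are 22 mm wide; open, the fingers measure 114 mm over their backs; the gripper's body (76 mm by 85 mm) begins 54 mm behind the grasp point. The pads swing forward as they close: fully open they stand 13 mm farther back than shut.
Start: joints at [1.046, 0.307, 1.506, -0, 1.328, -0.073], TCP at [0.251, 0.518, 0.242] pointing down, gripper open.
Joint ranges: [-3.12, 3.12], [-1.05, 2.28], [0.14, 2.33], [-1.42, 4.57], [0.1, 2.73], [-2.68, 2.68]. Speed limits (rad/s): [2.57, 2.57, 3.14, 3.14, 3.14, 3.14].

INTERFACE

Orientations are given as a 3x3 rotation matrix whose columns are the frame's x, y, z axes.
In Python, from rig import arm, cams gives the robot as it stands.
- The arm moves only by the shell command python3 -m crank 'ROWS'. ROWS is JSON, a list of rows, each an object with "fingers": the finger opening in mm, from 0 to 85.4; "dp": the shift along the tool's x, y, z in mm, a list of three; "rot": the turn, a rotation vector about the tool's x, y, z in rad, a list of three. A call has exactly 10 rows; each row shifts and turns the commanded pose from where the row before left it, along the tool's axes as they then stand; what a row does not reach is not made up. A row lasts 1/12 s, in which the tool goes at most 41.7 mm and 7.16 degrees, less where a joint would pass 70% of its speed; a pose out of reach is approached as far as the arm can. A call is refused whole if a number of a shift passes 41.7 or a number of a turn 0.125, either way. A call with a gripper value outside its range is refused whole. The fingers move at their own pace and stop on an object; the grip force is fixed at half the most. Time passes only in rows, so rows that do not move let the fingers close, or fill a call up. It gives the time, the measured TCP pose, the force, the opening and the grip force at its end, in the units of the state.
- arm.observe(): the state, without advancing time (a new reading comes with each control period).
- cams.grab_frame(name): name is "side" or "top"; returns a dict with "image" (384x512x3 uint8, red, green, blue), "z_map" (384x512 float32, m along the optical axis (not along the pixel's ray), 0 where there is no reading), "mtx" (3x3 intrinsics, pixels), "D" ([k1, k2, p1, p2, k3] as OpenCV has them; the pictures are not rectified), "R" (3x3) and "t" (3): a world point X has camera coordinates R X + t. Camera axes: x right, y down, z forward; pixel columns grow to the right and rows downward; lengths in m; the calibration is good to about 2 mm. A picture is of the moment at which its call begins.
- arm.sign_off(): hands the job in; it is judged then, once.
The state is a dict: "time": time; "joint_pos": joint angles; "qd": joint speeds; "joint_efforts": joint torques, N m; "tool_pos": TCP position; "ee_rot": TCP orientation; "wrist_force": force on the tool from outside, world axes, zero at the start; "wrist_torque": the same for the moment, N m; "opening": opening from 0.0 (shut) to 1.0 (fully open); "finger_force": force on a finger pad.
Only numpy, scipy, OpenCV 4.12 (cv2) and the standard library are available. Lean on these libraries where they do the work, as an engineer would, in place of code of your own. Each camera call takes 0.05 s, during which the arm holds its last target. There are 200 camera calls.

TASK

The sample tubes lying in the wooden slide-lid tray can roll about. Lift the lid's bow end up over the end lip and slide the lid out until the tubes and the chock block are uncovered, leaving the lid's last few centimetres held in its grooves so that it does not drop off; then push the chock snugly up against the row, so that the five tubes lie side by side against the closed end and cannot roll apart. Leave the things standing around the tray where they are.

Things in the scene. Friction and masses are not known exactly. Their poses are not given: they have to be found in the camera images.
- tray: light wooden tray with a sliding lid, fixed to the table, 280 x 128 x 50 mm. Origin: centre of its underside, on the table. +x (lengthwise) points to the lip end, where the lid comes out; -x is the closed end; z up. Floor 8 mm above the table; inside 264 mm long (x from -132 to +132 mm) and 100 mm wide, walls rising 31 mm above the table to a ledge that carries the lid's edges
- tray_lip (a point): middle of the top of the lip, the low end wall at the tray's +x end: 8 mm thick (x 132 to 140 mm), top 36.5 mm above the table, 5.5 mm above the ledge. The closed lid lies behind it, flush with its top, and cannot slide until that end is raised more than 5.5 mm
- tray_keeper (a point): middle of the top of one keeper, 50 mm above the table: the wooden strip along each long side over the lid's edge (from 50 mm off the centre line outward). It roofs a groove 7.5 mm high at the closed end, widening to 15 mm at the lip end, so the lid can be raised only at its lip end, by up to about 9 mm
- lid: darker plywood lid, 258 x 113 x 5.5 mm, 0.1 to 0.2 kg, loose in the grooves. Origin: centre of its underside; axes as the tray's (x to the lip end). Closed, the origin is at about x = 0, z = 31 mm in the tray's frame. Pulled out to x = 200 mm it overhangs the lip, its tail held down by the keepers; at about 260 mm it is off
- lid_bow (a point): middle of the bar of the lid's steel wire bow handle: round bar 8 mm thick across the lid (lid y), legs 72 mm apart (64 mm free between), 100 mm from the lid's origin towards the lip end, bar centre 36 mm above the lid's top (32 mm free under it). A closed gripper, tilted, can hook under it from the closed-end side; it can also be pinched from above
- chock: dark wooden chock block, 26 x 97 x 20 mm, 0.14 to 0.24 kg, lying across the tray floor on the lip side of the tubes. Origin: centre of its underside; x along the tray to the lip end: face towards the tubes, with a thin black rubber strip, at x = -13 mm; plain back face at x = +13 mm. It slides on the floor and stays where it is left
- tube_1: one of five alike white sample tubes with a grey screw cap, 20 mm diameter, 94 mm long, about 30 g, lying on its side across the tray floor; origin at its middle on its axis (10 mm above the floor), y along the tube. Numbered from the closed end
- tube_2: one of five alike white sample tubes with a grey screw cap, 20 mm diameter, 94 mm long, about 30 g, lying on its side across the tray floor; origin at its middle on its axis (10 mm above the floor), y along the tube. Numbered from the closed end
- tube_3: one of five alike white sample tubes with a grey screw cap, 20 mm diameter, 94 mm long, about 30 g, lying on its side across the tray floor; origin at its middle on its axis (10 mm above the floor), y along the tube. Numbered from the closed end
- tube_4: one of five alike white sample tubes with a grey screw cap, 20 mm diameter, 94 mm long, about 30 g, lying on its side across the tray floor; origin at its middle on its axis (10 mm above the floor), y along the tube. Numbered from the closed end
- tube_5: one of five alike white sample tubes with a grey screw cap, 20 mm diameter, 94 mm long, about 30 g, lying on its side across the tray floor; origin at its middle on its axis (10 mm above the floor), y along the tube. Numbered from the closed end
- micrometer: bystander: can-seam micrometer, 114 mm long, on the table; origin under its middle
- stopwatch: bystander: round stopwatch, 63 x 52 x 14 mm; origin under its middle
- dropper: bystander: amber dropper bottle, 31 mm wide, 100 mm high; origin under its middle
- wash_bottle: bystander: white wash bottle with a blue cap and bent jet, 183 mm high; origin under its middle
- vial: bystander: white capped vial, 33 mm wide, 64 mm high; origin under its middle
- pencil: bystander: green pencil, 112 mm long, 7 mm thick, lying near the table's front edge; origin under its middle

How it is judged:
By the outcome, as a careful person would: the job done as asked, in the order asked, and still so for the second after the job is handed in, with the robot touching nothing.
It also fails if it takes over 48 s, if anything falls off the work surface, if the arm or the gripper's body presses on something with over 40 N, if the wrist force passes 120 N, or if a joint passes its speed limit or range.

## Working session

There is one attempt and no reset: what is moved stays moved. The work goes in short steps, Python scripts to look and compute and a shell command to move; the robot and the scene stay as the last step left them, time stands still between calls to the robot, and variables do not carry over. Pictures are saved under pics/ and viewed, at most 10 in all, crops included, and the job is handed in when it is done.

```bash
ls; mkdir -p pics; python3 - <<'E'
from rig import arm,cams
import cv2,numpy as np
for n in("side","top"):
    f=cams.grab_frame(n); np.savez(f"pics/{n}0.npz",**f)
    cv2.imwrite(f"pics/{n}0.png",cv2.cvtColor(cv2.resize(f["image"],(800,600)),cv2.COLOR_RGB2BGR))
    print(n,f["mtx"].round(1).tolist(),f["D"],f["R"].round(3).tolist(),f["t"])
s=arm.observe();print(s,arm.tip_extent)
E
```

```text
pics
side [[351.6, 0.0, 251.8], [0.0, 351.6, 190.1], [0.0, 0.0, 1.0]] [-0.03163173  0.          0.          0.          0.        ] [[-0.993, -0.119, -0.013], [-0.041, 0.438, -0.898], [0.113, -0.891, -0.44]] [0.55162054 0.13060938 0.90646334]
top [[403.4, 0.0, 262.0], [0.0, 403.4, 193.4], [0.0, 0.0, 1.0]] [0.03572947 0.         0.         0.         0.        ] [[-0.006, -1.0, 0.016], [-0.993, 0.004, -0.114], [0.114, -0.017, -0.993]] [-0.08446179  0.58116424  1.24293838]
{'time': 0.1, 'joint_pos': array([ 1.04649550e+00,  3.07496319e-01,  1.50755052e+00,  2.54484558e-05,
        1.32840143e+00, -7.34693340e-02]), 'qd': array([-0.00011321, -0.00060419, -0.00306105, -0.00115584,  0.00063206,
        0.00037801]), 'joint_efforts': array([-3.17030181e-04, -4.58530962e+01, -2.52606046e+01, -8.55110943e-05,
        5.41838352e-03, -4.53824055e-05]), 'tool_pos': array([0.25022756, 0.51702031, 0.24147128]), 'ee_rot': array([[-9.00082371e-01,  4.35718743e-01, -9.50323728e-04],
       [ 4.35719749e-01,  9.00080974e-01, -1.59399451e-03],
       [ 1.60835022e-04, -1.84880117e-03, -9.99998278e-01]]), 'wrist_force': array([-0.46076888, -0.69782296, -0.22882377]), 'wrist_torque': array([-0.02809708, -0.0174116 ,  0.00402893]), 'finger_force': 0.0, 'opening': 1.0005716320622178} 0.011
```

View pics/side0.png

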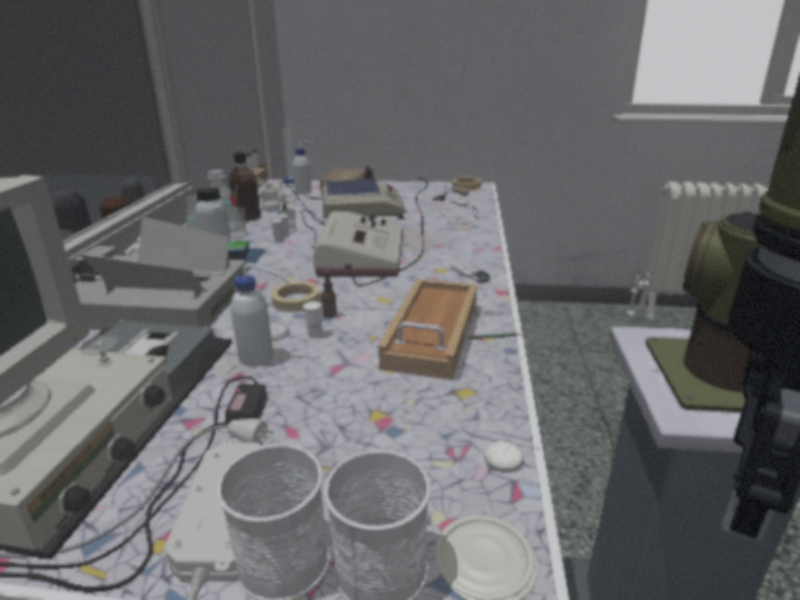

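View pics/top0.png

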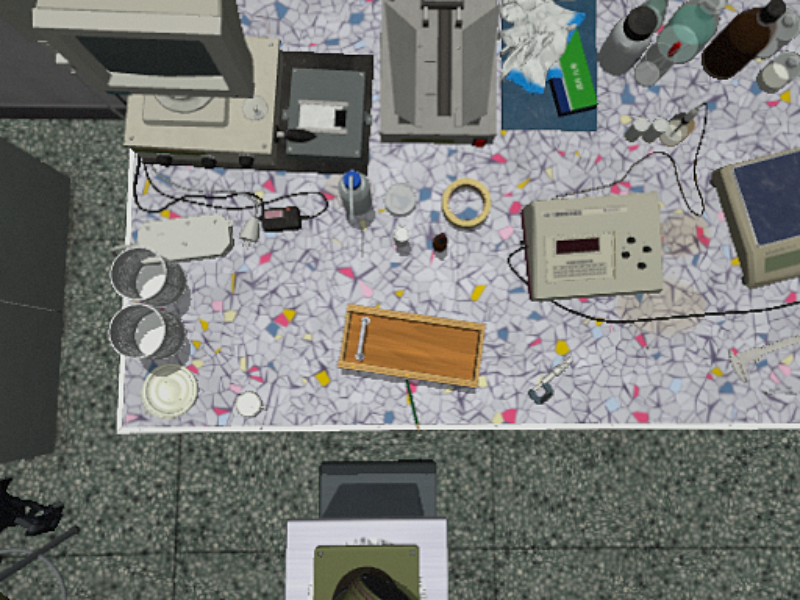

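The side view shows the tray at about (430,325) with the bow at (420,330) facing the camera. In the top view the tray is at (412,345) and the bow at (362,338), so the lip end points to world +y. Next I'll measure.

```bash
cat > h.py <<'E'
import numpy as np,cv2
from rig import arm,cams
def ray(f,uv):
    p=cv2.undistortPoints(np.array(uv,float).reshape(-1,1,2),f["mtx"],f["D"]).reshape(-1,2)
    d=np.c_[p,np.ones(len(p))]@f["R"]; return -f["R"].T@f["t"],d
def plane(f,uv,z):
    c,d=ray(f,uv); return c+d*((z-c[2])/d[:,2])[:,None]
def proj(f,X): return cv2.projectPoints(np.array(X,float).reshape(-1,3),cv2.Rodrigues(f["R"])[0],f["t"],f["mtx"],f["D"])[0].reshape(-1,2)
def tri(fa,ua,fb,ub):
    ca,da=ray(fa,ua);cb,db=ray(fb,ub);out=[]
    for a,b in zip(da,db):
        s,_,_,_=np.linalg.lstsq(np.c_[a,-b],cb-ca,rcond=None)
        P,Q=ca+a*s[0],cb+b*s[1];out.append(np.r_[(P+Q)/2,np.linalg.norm(P-Q)])
    return np.array(out)
def load(n): return dict(np.load(f"pics/{n}.npz"))
def cloud(f):
    v,u=np.mgrid[:384,:512]; uv=np.c_[u.ravel(),v.ravel()]
    c,d=ray(f,uv); return (c+d*f["z_map"].reshape(-1,1)).reshape(384,512,3)
E
python3 - <<'E'
from h import *
t=load("top0");s=load("side0")
for f,n,(x0,x1,y0,y1) in((t,"top",(205,325,185,255)),(s,"side",(235,315,170,250))):
    im=f["image"];h=cv2.cvtColor(im,cv2.COLOR_RGB2HSV)
    m=((h[...,0]>5)&(h[...,0]<25)&(h[...,1]>90)).astype(np.uint8)
    m2=np.zeros_like(m);m2[y0:y1,x0:x1]=m[y0:y1,x0:x1]
    m2=cv2.morphologyEx(m2,cv2.MORPH_CLOSE,np.ones((7,7)))
    c=max(cv2.findContours(m2,0,1)[0],key=cv2.contourArea)
    r=cv2.minAreaRect(c);b=cv2.boxPoints(r);print(n,r,b.round(1).tolist())
    if n=="top":
        P=plane(f,b,.05);print(P.round(4).tolist(),np.linalg.norm(P-np.roll(P,1,0),axis=1))
    C=cloud(f);hgt=C[...,2]
    g=np.zeros_like(m);g[y0:y1,x0:x1]=1
    bow=(g>0)&(h[...,1]<70)&(hgt>.06)&(hgt<.09)
    vv,uu=np.where(bow);print("bow px",len(vv),uu.min(),uu.max(),vv.min(),vv.max());Q=C[bow];print(Q.mean(0),Q.min(0),Q.max(0))
    w=(m2>0);print("tray heights",np.percentile(hgt[w],[5,25,50,75,95]))
    crop=im[y0:y1,x0:x1];k=min(800//crop.shape[1],600//crop.shape[0],7)
    cv2.imwrite(f"pics/{n}0c.png",cv2.cvtColor(cv2.resize(crop,None,fx=k,fy=k,interpolation=2),cv2.COLOR_RGB2BGR));print(k)
a=cv2.imread("pics/top0c.png");b=cv2.imread("pics/side0c.png")
a=cv2.resize(a,None,fx=480/a.shape[1],fy=480/a.shape[1]);b=cv2.resize(b,(320,320))
o=np.zeros((320,800,3),np.uint8);o[:a.shape[0],:480]=a;o[:,480:]=b;cv2.imwrite("pics/c0.png",o)
E
```

```text
top ((263.5765380859375, 220.44483947753906), (90.28013610839844, 43.00578308105469), 9.211027145385742) [[215.60000610351562, 234.39999389648438], [222.5, 192.0], [311.6000061035156, 206.39999389648438], [304.70001220703125, 248.89999389648438]]
[[0.4521, 0.0567, 0.05], [0.5837, 0.0363, 0.05], [0.5373, -0.2413, 0.05], [0.4064, -0.2174, 0.05]] [0.2779753  0.13316217 0.28153699 0.13307966]
bow px 63 228 233 203 228
[0.50859585 0.00893631 0.07481266] [0.4709962  0.00208793 0.06673044] [0.54751801 0.0174059  0.0835669 ]
tray heights [0.03134968 0.03509565 0.03742836 0.04392727 0.0525763 ]
6
side ((273.74432373046875, 204.92970275878906), (37.79684829711914, 48.83700180053711), 15.376252174377441) [[249.0, 223.5], [262.0, 176.39999389648438], [298.3999938964844, 186.39999389648438], [285.5, 233.5]]
bow px 96 254 283 206 215
[0.50969233 0.01049924 0.07141   ] [0.4709139  0.0019647  0.06051676] [0.54863993 0.01859562 0.07713565]
tray heights [0.03424501 0.03505906 0.03570536 0.03644754 0.06961114]
7
```

View pics/c0.png

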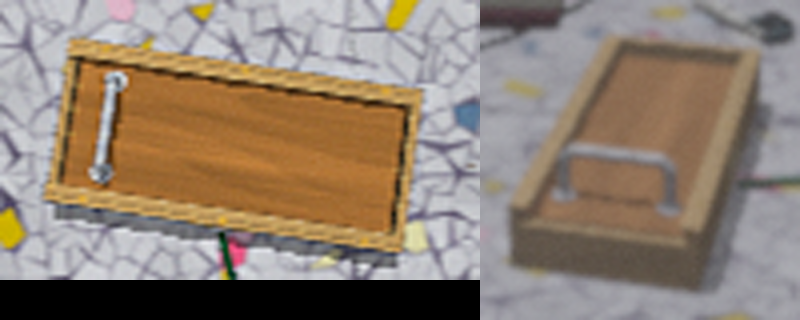

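The crops show the lid closed, with the bow bar at about (108,125) in the top crop and (615,155) in the side crop. I'll triangulate the bar from the two views.

```bash
python3 - <<'E'
from h import *
t=load("top0");s=load("side0");uv={}
for f,n,(x0,x1,y0,y1) in((t,"t",(222,240,196,236)),(s,"s",(248,290,196,230))):
    h=cv2.cvtColor(f["image"],cv2.COLOR_RGB2HSV);C=cloud(f)
    m=np.zeros((384,512),bool);m[y0:y1,x0:x1]=1
    m&=(h[...,1]<(70 if n=="t" else 90))&(C[...,2]>.068)&(C[...,2]<.09)
    q=np.argwhere(m)[:,::-1].astype(float)
    vx,vy,cx,cy=cv2.fitLine(q.astype(np.float32),2,0,.01,.01).ravel();p=(q-[cx,cy])@[vx,vy]
    e=[[cx+vx*k,cy+vy*k] for k in (p.min(),(p.min()+p.max())/2,p.max())]
    P=C[m];P=P[:,:2];d=np.linalg.svd(P-P.mean(0),full_matrices=False)[2][0]
    e=sorted(e,key=lambda a:a[1] if n=="t" else a[0]); uv[n]=np.array(e);print(n,len(q),np.round(e,1).tolist(),d,C[m].mean(0))
print(tri(t,uv["t"],s,uv["s"]).round(4)); print(plane(t,uv["t"],.0725).round(4))
T=np.array([.4949,-.0914,0]);
C=cloud(t);S=cloud(s)
u=np.array([.1647,.9863,0]);w=np.array([-.9863,.1647,0])
for nm,K in(("t",C),("s",S)):
    L=(K.reshape(-1,3)-T);a=L@u;b=L@w
    for x0,x1,y0,y1 in((-110,80,-35,35),(133,139,-40,40),(-110,110,52,62),(-110,110,-62,-52)):
        m=(a>x0/1e3)&(a<x1/1e3)&(b>y0/1e3)&(b<y1/1e3);print(nm,m.sum(),np.median(L[m,2]).round(4))
E
```

```text
t 60 [[232.6, 202.9], [230.7, 215.5], [228.8, 228.1]] [-0.98890964  0.14851841] [0.5091445  0.00886075 0.07517897]
s 81 [[255.1, 207.2], [268.6, 208.9], [282.2, 210.5]] [-0.98893931  0.14832076] [0.50962939 0.01034688 0.07277909]
[[5.464e-01 3.300e-03 7.200e-02 1.700e-03]
 [5.090e-01 9.100e-03 7.200e-02 2.000e-04]
 [4.720e-01 1.480e-02 7.210e-02 2.700e-03]]
[[0.5473 0.0034 0.0725]
 [0.5088 0.0091 0.0725]
 [0.4707 0.0148 0.0725]]
t 1347 0.0364
t 67 0.0339
t 230 0.05
t 219 0.0498
s 635 0.0356
s 61 0.0308
s 129 0.0492
s 133 0.0489
```

```bash
python3 -m crank '[{"fingers":45,"dp":[0,0,0],"rot":[0,0,-0.098]},{"fingers":45,"dp":[0,0,0],"rot":[0,0,-0.098]},{"fingers":45,"dp":[0,0,0],"rot":[0,0,-0.098]},{"fingers":45,"dp":[-19.7,-27.1,0],"rot":[0,0,0]},{"fingers":45,"dp":[-19.7,-27.1,0],"rot":[0,0,0]},{"fingers":45,"dp":[-19.7,-27.1,0],"rot":[0,0,0]},{"fingers":45,"dp":[-19.7,-27.1,0],"rot":[0,0,0]},{"fingers":45,"dp":[-19.7,-27.1,0],"rot":[0,0,0]},{"fingers":45,"dp":[-19.7,-27.1,0],"rot":[0,0,0]},{"fingers":45,"dp":[-19.7,-27.1,0],"rot":[0,0,0]}]'
python3 -m crank '[{"fingers":45,"dp":[-19.7,-27.1,0],"rot":[0,0,0]},{"fingers":45,"dp":[-19.7,-27.1,0],"rot":[0,0,0]},{"fingers":45,"dp":[-19.7,-27.1,10],"rot":[0,0,0]},{"fingers":45,"dp":[-19.7,-27.1,10],"rot":[0,0,0]},{"fingers":45,"dp":[-19.7,-27.1,10],"rot":[0,0,0]},{"fingers":45,"dp":[-19.7,-27.1,10],"rot":[0,0,0]},{"fingers":45,"dp":[-19.7,-27.1,10],"rot":[0,0,0]},{"fingers":45,"dp":[-19.7,-27.1,10],"rot":[0,0,0]},{"fingers":45,"dp":[-19.7,-27.1,10],"rot":[0,0,0]},{"fingers":45,"dp":[-19.7,-27.1,10],"rot":[0,0,0]}]'
python3 -m crank '[{"fingers":45,"dp":[0,0,10],"rot":[0,0,0]},{"fingers":45,"dp":[0,0,5],"rot":[0,0,0]},{"fingers":45,"dp":[0,0,0],"rot":[0,0,0]},{"fingers":45,"dp":[0,0,0],"rot":[0,0,0]},{"fingers":45,"dp":[0,0,0],"rot":[0,0,0]},{"fingers":45,"dp":[0,0,0],"rot":[0,0,0]},{"fingers":45,"dp":[0,0,0],"rot":[0,0,0]},{"fingers":45,"dp":[0,0,0],"rot":[0,0,0]},{"fingers":45,"dp":[0,0,0],"rot":[0,0,0]},{"fingers":45,"dp":[0,0,0],"rot":[0,0,0]}]'; python3 -c "
from rig import arm
s=arm.observe();print(s['time'],s['tool_pos'],s['ee_rot'].round(3).tolist(),s['joint_pos'].round(2),s['wrist_force'])"
```

```text
time: 0.93
tool_pos: [0.3572, 0.307, 0.242]
ee_rot: [[-0.988, 0.156, -0.001], [0.156, 0.988, -0.0], [0.0, -0.001, -1.0]]
wrist_force: [1.6, 0.4, -0.5]
opening: 0.529
finger_force: 0.0
time: 1.77
tool_pos: [0.5096, 0.0086, 0.1616]
ee_rot: [[-0.988, 0.156, -0.001], [0.156, 0.988, 0.0], [0.001, 0.0, -1.0]]
wrist_force: [0.8, 1.4, 0.1]
opening: 0.528
finger_force: 0.0
time: 2.6
tool_pos: [0.5094, 0.0104, 0.1476]
ee_rot: [[-0.988, 0.156, 0.0], [0.156, 0.988, -0.0], [-0.0, 0.0, -1.0]]
wrist_force: [-1.4, -0.1, 0.3]
opening: 0.525
finger_force: 0.0
2.6 [0.50943999 0.01043935 0.14758562] [[-0.988, 0.156, 0.0], [0.156, 0.988, -0.0], [-0.0, 0.0, -1.0]] [-0.06  0.31  1.77 -0.    1.06 -1.48] [-1.43078478 -0.12950962  0.30916592]
```

```bash
python3 -m crank '[{"fingers":45,"dp":[0,-1,17],"rot":[0,0,0]},{"fingers":45,"dp":[0,0,17],"rot":[0,0,0]},{"fingers":45,"dp":[0,0,17],"rot":[0,0,0]},{"fingers":45,"dp":[0,0,17],"rot":[0,0,0]},{"fingers":45,"dp":[0,0,10],"rot":[0,0,0]},{"fingers":45,"dp":[0,0,5],"rot":[0,0,0]},{"fingers":45,"dp":[0,0,0],"rot":[0,0,0]},{"fingers":45,"dp":[0,0,0],"rot":[0,0,0]},{"fingers":25,"dp":[0,0,0],"rot":[0,0,0]},{"fingers":25,"dp":[0,0,0],"rot":[0,0,0]}]'
python3 -m crank '[{"fingers":15,"dp":[0,0,0],"rot":[0,0,0]},{"fingers":10,"dp":[0,0,0],"rot":[0,0,0]},{"fingers":3,"dp":[0,0,0],"rot":[0,0,0]},{"fingers":3,"dp":[0,0,0],"rot":[0,0,0]},{"fingers":3,"dp":[0,0,0],"rot":[0,0,0]},{"fingers":3,"dp":[0,0,0],"rot":[0,0,0]},{"fingers":3,"dp":[0,0,0],"rot":[0,0,0]},{"fingers":3,"dp":[0,0,0],"rot":[0,0,0]},{"fingers":3,"dp":[0,0,0],"rot":[0,0,0]},{"fingers":3,"dp":[0,0,0],"rot":[0,0,0]}]'
```

```text
time: 3.43
tool_pos: [0.5101, 0.0092, 0.0652]
ee_rot: [[-0.988, 0.156, 0.002], [0.156, 0.988, -0.0], [-0.002, 0.0, -1.0]]
wrist_force: [0.7, 0.0, -0.3]
opening: 0.295
finger_force: 0.0
time: 4.27
tool_pos: [0.5097, 0.009, 0.065]
ee_rot: [[-0.988, 0.156, 0.001], [0.156, 0.988, -0.0], [-0.001, -0.0, -1.0]]
wrist_force: [-0.3, -1.3, 6.3]
opening: 0.067
finger_force: 58.7
```

```bash
python3 -m crank '[{"fingers":3,"dp":[0,0,-1.5],"rot":[0,0,0]},{"fingers":3,"dp":[0,0,-1.5],"rot":[0,0,0]},{"fingers":3,"dp":[0,0,-1.5],"rot":[0,0,0]},{"fingers":3,"dp":[0,0,-1.5],"rot":[0,0,0]},{"fingers":3,"dp":[0,0,-1.4],"rot":[0,0,0]},{"fingers":3,"dp":[0,0,0],"rot":[0,0,0]},{"fingers":3,"dp":[0,0,0],"rot":[0,0,0]},{"fingers":3,"dp":[0,0,0],"rot":[0,0,0]},{"fingers":3,"dp":[0,0,0],"rot":[0,0,0]},{"fingers":3,"dp":[0,0,0],"rot":[0,0,0]}]'
python3 -m crank '[{"fingers":3,"dp":[0,2,0],"rot":[0,0,0]},{"fingers":3,"dp":[0,2,0],"rot":[0,0,0]},{"fingers":3,"dp":[0,2,0],"rot":[0,0,0]},{"fingers":3,"dp":[0,2,0],"rot":[0,0,0]},{"fingers":3,"dp":[0,2,0],"rot":[0,0,0]},{"fingers":3,"dp":[0,2,0],"rot":[0,0,0]},{"fingers":3,"dp":[0,0,0],"rot":[0,0,0]},{"fingers":3,"dp":[0,0,0],"rot":[0,0,0]},{"fingers":3,"dp":[0,0,0],"rot":[0,0,0]},{"fingers":3,"dp":[0,0,0],"rot":[0,0,0]}]'
```

```text
time: 5.1
tool_pos: [0.5093, 0.0093, 0.0717]
ee_rot: [[-0.988, 0.156, -0.0], [0.156, 0.988, 0.0], [0.0, 0.0, -1.0]]
wrist_force: [-0.0, 0.8, -0.2]
opening: 0.071
finger_force: 58.5
time: 5.93
tool_pos: [0.5111, 0.0211, 0.0717]
ee_rot: [[-0.988, 0.156, 0.0], [0.156, 0.988, 0.0], [-0.0, 0.0, -1.0]]
wrist_force: [0.4, 0.1, -1.7]
opening: 0.072
finger_force: 58.5
```

```bash
python3 -m crank '[{"fingers":3,"dp":[0,5,0],"rot":[0,0,0]},{"fingers":3,"dp":[0,10,0],"rot":[0,0,0]},{"fingers":3,"dp":[0,10,0],"rot":[0,0,0]},{"fingers":3,"dp":[0,10,0],"rot":[0,0,0]},{"fingers":3,"dp":[0,10,0],"rot":[0,0,0]},{"fingers":3,"dp":[0,10,0],"rot":[0,0,0]},{"fingers":3,"dp":[0,10,0],"rot":[0,0,0]},{"fingers":3,"dp":[0,10,0],"rot":[0,0,0]},{"fingers":3,"dp":[0,5,0],"rot":[0,0,0]},{"fingers":3,"dp":[0,0,0],"rot":[0,0,0]}]'
python3 - <<'E'
from h import *
f=cams.grab_frame("side");cv2.imwrite("pics/s1.png",cv2.cvtColor(cv2.resize(f["image"][130:280,200:400],(800,600)),cv2.COLOR_RGB2BGR))
E
```

```text
time: 6.77
tool_pos: [0.5241, 0.1018, 0.0719]
ee_rot: [[-0.988, 0.155, 0.001], [0.155, 0.988, 0.001], [-0.001, 0.001, -1.0]]
wrist_force: [0.0, 1.8, -0.1]
opening: 0.068
finger_force: 58.7
```

View pics/s1.png

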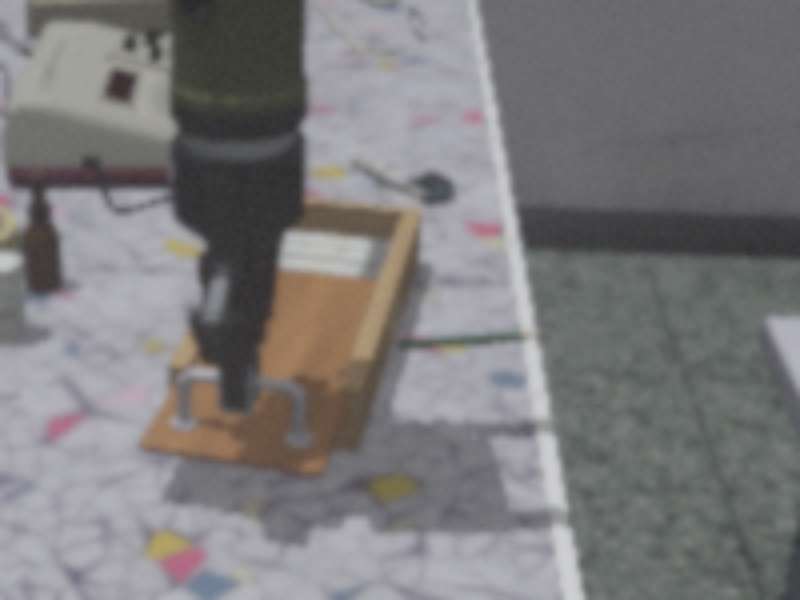

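The lid is over the lip and about 94 mm out, with the first tubes showing at (330,255). I'll keep sliding.

```bash
python3 -m crank '[{"fingers":3,"dp":[0,7,0],"rot":[0,0,0]},{"fingers":3,"dp":[0,13,0],"rot":[0,0,0]},{"fingers":3,"dp":[0,13,0],"rot":[0,0,0]},{"fingers":3,"dp":[0,14,0],"rot":[0,0,0]},{"fingers":3,"dp":[0,14,0],"rot":[0,0,0]},{"fingers":3,"dp":[0,14,0],"rot":[0,0,0]},{"fingers":3,"dp":[0,13,0],"rot":[0,0,0]},{"fingers":3,"dp":[0,11,0],"rot":[0,0,0]},{"fingers":3,"dp":[0,8,0],"rot":[0,0,0]},{"fingers":3,"dp":[0,0,0],"rot":[0,0,0]}]'
python3 - <<'E'
from h import *
f=cams.grab_frame("top");np.savez("pics/top2.npz",**f)
cv2.imwrite("pics/t2.png",cv2.cvtColor(cv2.resize(f["image"][150:270,160:320],(800,600)),cv2.COLOR_RGB2BGR))
E
```

```text
time: 7.65
tool_pos: [0.5409, 0.2081, 0.0717]
ee_rot: [[-0.988, 0.155, 0.001], [0.155, 0.988, 0.001], [-0.001, 0.001, -1.0]]
wrist_force: [0.2, 0.6, -1.6]
opening: 0.069
finger_force: 58.6
```

View pics/t2.png

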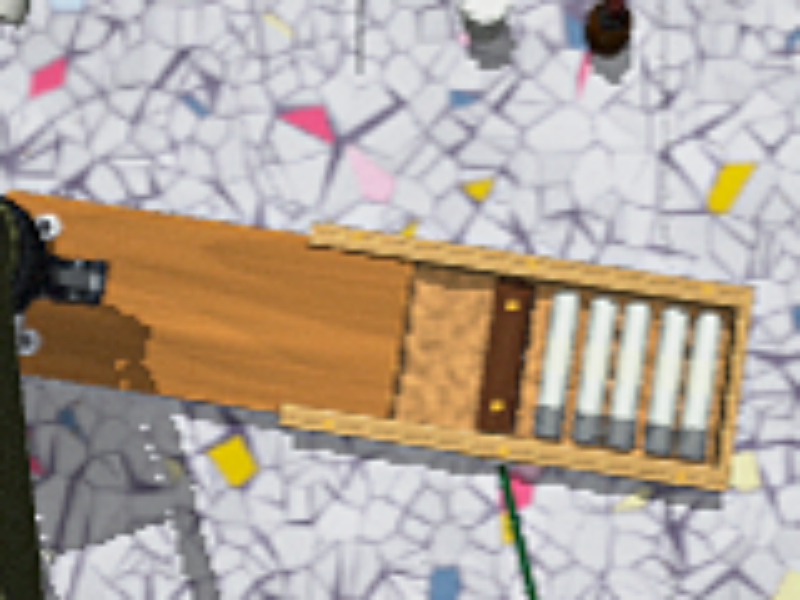

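The lid's tail is at px (405,335), with about 60 mm still held. The chock is at (507,355) and five spread tubes lie to its right. I'll lower the overhang gently and then release.

```bash
python3 -m crank '[{"fingers":3,"dp":[0,0,1.5],"rot":[0,0,0]},{"fingers":3,"dp":[0,0,1.5],"rot":[0,0,0]},{"fingers":3,"dp":[0,0,1.5],"rot":[0,0,0]},{"fingers":3,"dp":[0,0,1.5],"rot":[0,0,0]},{"fingers":3,"dp":[0,0,1],"rot":[0,0,0]},{"fingers":3,"dp":[0,0,0],"rot":[0,0,0]},{"fingers":3,"dp":[0,0,0],"rot":[0,0,0]},{"fingers":3,"dp":[0,0,0],"rot":[0,0,0]},{"fingers":3,"dp":[0,0,0],"rot":[0,0,0]},{"fingers":3,"dp":[0,0,0],"rot":[0,0,0]}]'
python3 -m crank '[{"fingers":10,"dp":[0,0,0],"rot":[0,0,0]},{"fingers":12,"dp":[0,0,0],"rot":[0,0,0]},{"fingers":15,"dp":[0,0,0],"rot":[0,0,0]},{"fingers":20,"dp":[0,0,0],"rot":[0,0,0]},{"fingers":25,"dp":[0,0,0],"rot":[0,0,0]},{"fingers":35,"dp":[0,0,0],"rot":[0,0,0]},{"fingers":45,"dp":[0,0,0],"rot":[0,0,0]},{"fingers":45,"dp":[0,0,0],"rot":[0,0,0]},{"fingers":45,"dp":[0,0,0],"rot":[0,0,0]},{"fingers":45,"dp":[0,0,0],"rot":[0,0,0]}]'
```

```text
time: 8.53
tool_pos: [0.5404, 0.2055, 0.0649]
ee_rot: [[-0.988, 0.156, 0.0], [0.156, 0.988, -0.0], [-0.0, -0.0, -1.0]]
wrist_force: [-0.5, -0.5, 4.5]
opening: 0.068
finger_force: 59.1
time: 9.37
tool_pos: [0.5403, 0.2058, 0.0647]
ee_rot: [[-0.988, 0.156, 0.0], [0.156, 0.988, 0.0], [-0.0, 0.0, -1.0]]
wrist_force: [-0.0, -0.7, -0.5]
opening: 0.527
finger_force: 0.0
```

```bash
python3 - <<'E'
from h import *
t=load("top2")
# px from the 5x view -> full
full=lambda L:[(160+x/5,150+y/5) for x,y in L]
T=np.array([.4949,-.0914,0]);a=np.deg2rad(9.1);u=np.array([np.sin(a),np.cos(a),0]);w=np.array([-np.cos(a),np.sin(a),0])
def rep(n,L,z):
    P=plane(t,full(L),z);
    for p in P: print(n,p.round(4),"tray",(1e3*np.array([(p-T)@u,(p-T)@w])).round(1))
rep("outer",[(740,288),(722,490)],.05)
rep("innerclosed",[(732,310),(716,460)],.05)
rep("chock back",[(500,280),(480,430)],.028)
rep("chock front",[(533,285),(514,434)],.028)
rep("lid tail",[(412,265),(395,415)],.042)
rep("tubes",[(563,365),(596,370),(627,375),(668,380),(700,384)],.028)
C=cloud(t);L=C.reshape(-1,3)-T;A=L@u;B=L@w
for x0,x1 in((-10,10),(10,15),(15,20),(20,25),(25,30),(30,35),(35,60),(75,120)):
    m=(A>x0/1e3)&(A<x1/1e3)&(abs(B)<.035);print(x0,np.median(L[m,2]).round(4),m.sum())
print(arm.observe()['joint_pos'].round(2))
E
```

```text
outer [ 0.5338 -0.2301  0.05  ] tray [-130.8  -60.3]
outer [ 0.4091 -0.2166  0.05  ] tray [-137.2   64.9]
innerclosed [ 0.5201 -0.2249  0.05  ] tray [-127.8  -45.9]
innerclosed [ 0.4275 -0.2132  0.05  ] tray [-131.    47.3]
chock back [ 0.5412 -0.0808  0.028 ] tray [ 17.8 -44. ]
chock back [ 0.4468 -0.0678  0.028 ] tray [15.7 51.2]
chock front [ 0.5379 -0.1017  0.028 ] tray [ -3.4 -44.1]
chock front [ 0.4442 -0.0891  0.028 ] tray [-5.8 50.4]
lid tail [ 0.5497 -0.0255  0.042 ] tray [ 73.7 -43.7]
lid tail [ 0.4563 -0.015   0.042 ] tray [69.3 50.2]
tubes [ 0.4873 -0.1203  0.028 ] tray [-29.7   3. ]
tubes [ 0.484  -0.1411  0.028 ] tray [-50.8   2.9]
tubes [ 0.4808 -0.1606  0.028 ] tray [-70.6   3. ]
tubes [ 0.4775 -0.1864  0.028 ] tray [-96.6   2.1]
tubes [ 0.4749 -0.2066  0.028 ] tray [-116.9    1.5]
-10 0.0251 134
10 0.0282 34
15 0.0275 36
20 0.0247 33
25 0.0077 35
30 0.0087 35
35 0.0082 169
75 0.0416 333
[ 0.29  0.5   1.71  0.    0.93 -1.12]
```

```bash
python3 -m crank '[{"fingers":45,"dp":[0,0,-20],"rot":[0,0,0]},{"fingers":45,"dp":[0,0,-30],"rot":[0,0,0]},{"fingers":45,"dp":[0,0,-30],"rot":[0,0,0]},{"fingers":45,"dp":[0,0,-30],"rot":[0,0,0]},{"fingers":30,"dp":[0,0,0],"rot":[0,0,0.1208]},{"fingers":30,"dp":[0,0,0],"rot":[0,0,0.1208]},{"fingers":30,"dp":[0,0,0],"rot":[0,0,0.1208]},{"fingers":30,"dp":[0,0,0],"rot":[0,0,0.1208]},{"fingers":30,"dp":[0,0,0],"rot":[0,0,0.1208]},{"fingers":30,"dp":[0,0,0],"rot":[0,0,0.1208]}]'
python3 -m crank '[{"fingers":30,"dp":[0,0,0],"rot":[0,0,0.1208]},{"fingers":30,"dp":[0,0,0],"rot":[0,0,0.1208]},{"fingers":30,"dp":[0,0,0],"rot":[0,0,0.1208]},{"fingers":30,"dp":[0,0,0],"rot":[0,0,0.1208]},{"fingers":30,"dp":[0,0,0],"rot":[0,0,0.1208]},{"fingers":30,"dp":[0,0,0],"rot":[0,0,0.1208]},{"fingers":30,"dp":[0,0,0],"rot":[0,0,0.1208]},{"fingers":30,"dp":[-20,0,0],"rot":[0,0,0]},{"fingers":30,"dp":[-25,0,0],"rot":[0,0,0]},{"fingers":30,"dp":[-25,0,0],"rot":[0,0,0]}]'
python3 -m crank '[{"fingers":30,"dp":[-35,-1.5,0],"rot":[0,0,0]},{"fingers":30,"dp":[-35,0,0],"rot":[0,0,0]},{"fingers":30,"dp":[-35,0,0],"rot":[0,0,0]},{"fingers":30,"dp":[-35,0,0],"rot":[0,0,0]},{"fingers":30,"dp":[-30,0,0],"rot":[0,0,0]},{"fingers":30,"dp":[-15,0,20],"rot":[0,0,0]},{"fingers":30,"dp":[0,0,20],"rot":[0,0,0]},{"fingers":30,"dp":[0,0,20],"rot":[0,0,0]},{"fingers":30,"dp":[0,0,0],"rot":[0,0,0]},{"fingers":30,"dp":[0,0,0],"rot":[0,0,0]}]'
python3 - <<'E'
from h import *
s=arm.observe();print(s['tool_pos'],s['joint_pos'].round(2),arm.tip_extent)
T=np.array([.4919,-.0909,0]);a=np.deg2rad(9.1);u=np.array([np.sin(a),np.cos(a),0]);w=np.array([-np.cos(a),np.sin(a),0])
p=s['tool_pos']-T;print(p@u,p@w)
f=cams.grab_frame("side")
cv2.imwrite("pics/s3.png",cv2.cvtColor(cv2.resize(f["image"][130:280,200:400],(800,600)),cv2.COLOR_RGB2BGR))
E
```

```text
time: 10.2
tool_pos: [0.5402, 0.2057, 0.1748]
ee_rot: [[-0.631, 0.776, 0.0], [0.776, 0.631, -0.0], [-0.0, -0.0, -1.0]]
wrist_force: [0.0, -0.2, 0.4]
opening: 0.353
finger_force: 0.0
time: 11.03
tool_pos: [0.5292, 0.1364, 0.1746]
ee_rot: [[0.154, 0.988, 0.0], [0.988, -0.154, -0.0], [-0.0, 0.0, -1.0]]
wrist_force: [0.8, -0.2, 0.1]
opening: 0.355
finger_force: 0.0
time: 11.87
tool_pos: [0.4981, -0.0458, 0.1141]
ee_rot: [[0.156, 0.988, -0.003], [0.988, -0.156, 0.001], [0.0, -0.003, -1.0]]
wrist_force: [0.2, -0.2, 0.9]
opening: 0.347
finger_force: 0.0
[ 0.49811344 -0.04584913  0.11405589] [-0.18  0.34  1.83  0.    0.97 -0.02] 0.011
0.045466559015654245 0.0009899179250864787
```

View pics/s3.png

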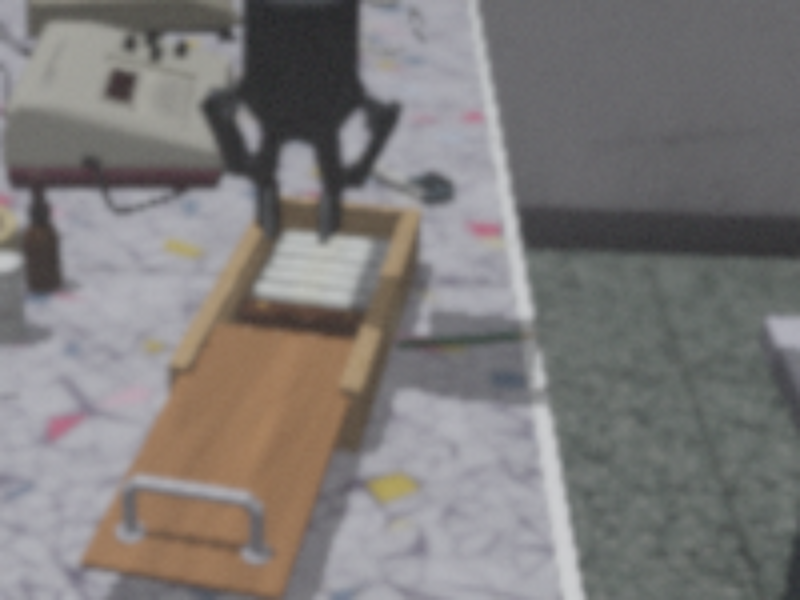

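The lid rests overhanging, still held by the keepers, and the gripper is above the gap behind the chock (310,315). I'll descend into the gap.

```bash
python3 -m crank '[{"fingers":20,"dp":[0,0,12],"rot":[0,0,0]},{"fingers":20,"dp":[0,0,14],"rot":[0,0,0]},{"fingers":20,"dp":[0,0,14],"rot":[0,0,0]},{"fingers":20,"dp":[0,0,14],"rot":[0,0,0]},{"fingers":20,"dp":[0,0,12],"rot":[0,0,0]},{"fingers":20,"dp":[0,0,10],"rot":[0,0,0]},{"fingers":20,"dp":[0,0,8],"rot":[0,0,0]},{"fingers":20,"dp":[0,0,5],"rot":[0,0,0]},{"fingers":20,"dp":[0,0,0],"rot":[0,0,0]},{"fingers":20,"dp":[0,0,0],"rot":[0,0,0]}]'
python3 -m crank '[{"fingers":20,"dp":[-2,0,0],"rot":[0,0,0]},{"fingers":20,"dp":[-3,0,0],"rot":[0,0,0]},{"fingers":20,"dp":[-3,0,0],"rot":[0,0,0]},{"fingers":20,"dp":[-3,0,0],"rot":[0,0,0]},{"fingers":20,"dp":[-3,0,0],"rot":[0,0,0]},{"fingers":20,"dp":[-3,0,0],"rot":[0,0,0]},{"fingers":20,"dp":[-3,0,0],"rot":[0,0,0]},{"fingers":20,"dp":[0,0,0],"rot":[0,0,0]},{"fingers":20,"dp":[0,0,0],"rot":[0,0,0]},{"fingers":20,"dp":[0,0,0],"rot":[0,0,0]}]'
```

```text
time: 12.75
tool_pos: [0.4996, -0.0458, 0.0262]
ee_rot: [[0.155, 0.988, 0.001], [0.988, -0.155, -0.0], [-0.0, 0.001, -1.0]]
wrist_force: [0.1, -0.4, -0.3]
opening: 0.236
finger_force: 0.0
time: 13.58
tool_pos: [0.4958, -0.0659, 0.0256]
ee_rot: [[0.156, 0.988, -0.0], [0.988, -0.156, -0.0], [-0.0, -0.0, -1.0]]
wrist_force: [0.2, -0.3, -0.6]
opening: 0.239
finger_force: 0.0
```

```bash
python3 -m crank '[{"fingers":20,"dp":[0,0,2],"rot":[0,0,0]},{"fingers":20,"dp":[-2,0,0],"rot":[0,0,0]},{"fingers":20,"dp":[-2,0,0],"rot":[0,0,0]},{"fingers":20,"dp":[-2,0,0],"rot":[0,0,0]},{"fingers":20,"dp":[-2,0,0],"rot":[0,0,0]},{"fingers":20,"dp":[-2,0,0],"rot":[0,0,0]},{"fingers":20,"dp":[-2,0,0],"rot":[0,0,0]},{"fingers":20,"dp":[-2,0,0],"rot":[0,0,0]},{"fingers":20,"dp":[-1,0,0],"rot":[0,0,0]},{"fingers":20,"dp":[-1,0,0],"rot":[0,0,0]}]'
python3 - <<'E'
from h import *
f=cams.grab_frame("top");g=cams.grab_frame("side");np.savez("pics/top4.npz",**f)
a=cv2.resize(f["image"][180:260,215:320],(525,400));b=cv2.resize(g["image"][165:245,240:295],(275,400))
cv2.imwrite("pics/t4.png",cv2.cvtColor(np.hstack([a,b]),cv2.COLOR_RGB2BGR))
E
```

```text
time: 14.42
tool_pos: [0.4935, -0.0815, 0.0237]
ee_rot: [[0.156, 0.988, -0.0], [0.988, -0.156, 0.0], [0.0, -0.0, -1.0]]
wrist_force: [-0.1, 1.2, 0.0]
opening: 0.235
finger_force: 0.7
```

View pics/t4.png

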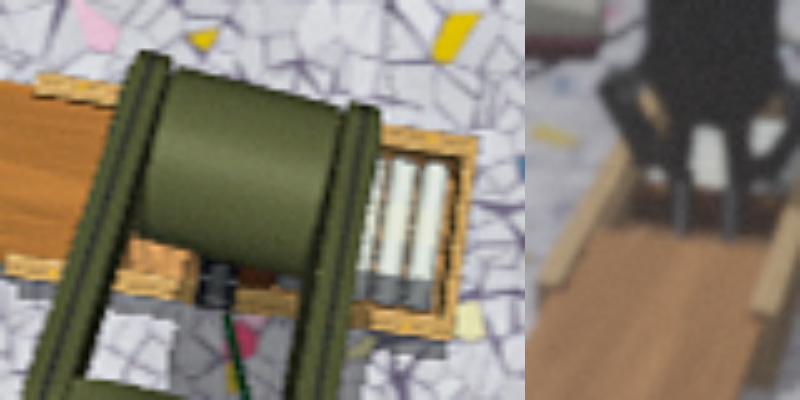

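The arm hides the chock, but the fingers are behind it and drawing about 1 N. The last two tubes, at (400,230) and (432,235), are still apart. I'll keep pushing in small steps.

```bash
python3 -m crank '[{"fingers":20,"dp":[-1,0,0],"rot":[0,0,0]},{"fingers":20,"dp":[-1,0,0],"rot":[0,0,0]},{"fingers":20,"dp":[-1,0,0],"rot":[0,0,0]},{"fingers":20,"dp":[-0.5,0,0],"rot":[0,0,0]},{"fingers":20,"dp":[-0.5,0,0],"rot":[0,0,0]},{"fingers":20,"dp":[0,0,0],"rot":[0,0,0]},{"fingers":20,"dp":[0,0,0],"rot":[0,0,0]},{"fingers":20,"dp":[0,0,0],"rot":[0,0,0]},{"fingers":20,"dp":[0,0,0],"rot":[0,0,0]},{"fingers":20,"dp":[0,0,0],"rot":[0,0,0]}]'
python3 -m crank '[{"fingers":20,"dp":[-0.5,0,0],"rot":[0,0,0]},{"fingers":20,"dp":[-0.5,0,0],"rot":[0,0,0]},{"fingers":20,"dp":[-0.5,0,0],"rot":[0,0,0]},{"fingers":20,"dp":[-0.5,0,0],"rot":[0,0,0]},{"fingers":20,"dp":[0,0,0],"rot":[0,0,0]},{"fingers":20,"dp":[0,0,0],"rot":[0,0,0]},{"fingers":20,"dp":[0,0,0],"rot":[0,0,0]},{"fingers":20,"dp":[0,0,0],"rot":[0,0,0]},{"fingers":20,"dp":[0,0,0],"rot":[0,0,0]},{"fingers":20,"dp":[0,0,0],"rot":[0,0,0]}]'
```

```text
time: 15.35
tool_pos: [0.4929, -0.0854, 0.0237]
ee_rot: [[0.156, 0.988, -0.0], [0.988, -0.156, -0.0], [-0.0, -0.0, -1.0]]
wrist_force: [0.4, 0.2, 0.0]
opening: 0.236
finger_force: 0.3
time: 16.18
tool_pos: [0.4927, -0.0859, 0.0238]
ee_rot: [[0.157, 0.988, 0.0], [0.988, -0.157, 0.002], [0.002, -0.0, -1.0]]
wrist_force: [1.8, 8.2, 1.0]
opening: 0.236
finger_force: 4.1
```

It stopped at 8 N with the TCP at tray x = 5 mm, exactly where a closed row puts it. I'll back off, lift clear and look.

```bash
python3 -m crank '[{"fingers":20,"dp":[-0.5,0,0],"rot":[0,0,0]},{"fingers":20,"dp":[0,0,0],"rot":[0,0,0]},{"fingers":20,"dp":[0,0,0],"rot":[0,0,0]},{"fingers":20,"dp":[1,0,0],"rot":[0,0,0]},{"fingers":20,"dp":[2,0,0],"rot":[0,0,0]},{"fingers":20,"dp":[5,0,0],"rot":[0,0,0]},{"fingers":20,"dp":[7,0,0],"rot":[0,0,0]},{"fingers":20,"dp":[5,0,0],"rot":[0,0,0]},{"fingers":20,"dp":[0,0,0],"rot":[0,0,0]},{"fingers":20,"dp":[0,0,-5],"rot":[0,0,0]}]'
python3 -m crank '[{"fingers":20,"dp":[0,0,-10],"rot":[0,0,0]},{"fingers":20,"dp":[0,0,-20],"rot":[0,0,0]},{"fingers":20,"dp":[0,0,-30],"rot":[0,0,0]},{"fingers":20,"dp":[0,0,-30],"rot":[0,0,0]},{"fingers":20,"dp":[0,0,-30],"rot":[0,0,0]},{"fingers":20,"dp":[30,0,-20],"rot":[0,0,0]},{"fingers":20,"dp":[38,0,0],"rot":[0,0,0]},{"fingers":20,"dp":[38,0,0],"rot":[0,0,0]},{"fingers":20,"dp":[38,0,0],"rot":[0,0,0]},{"fingers":20,"dp":[38,0,0],"rot":[0,0,0]}]'
python3 -m crank '[{"fingers":20,"dp":[30,0,0],"rot":[0,0,0]},{"fingers":20,"dp":[20,0,0],"rot":[0,0,0]},{"fingers":20,"dp":[0,0,0],"rot":[0,0,0]},{"fingers":20,"dp":[0,0,0],"rot":[0,0,0]},{"fingers":20,"dp":[0,0,0],"rot":[0,0,0]},{"fingers":20,"dp":[0,0,0],"rot":[0,0,0]},{"fingers":20,"dp":[0,0,0],"rot":[0,0,0]},{"fingers":20,"dp":[0,0,0],"rot":[0,0,0]},{"fingers":20,"dp":[0,0,0],"rot":[0,0,0]},{"fingers":20,"dp":[0,0,0],"rot":[0,0,0]}]'
python3 - <<'E'
from h import *
f=cams.grab_frame("top");g=cams.grab_frame("side");np.savez("pics/top5.npz",**f)
a=cv2.resize(f["image"][180:260,215:320],(525,400));b=cv2.resize(g["image"][165:245,240:295],(275,400))
cv2.imwrite("pics/t5.png",cv2.cvtColor(np.hstack([a,b]),cv2.COLOR_RGB2BGR))
E
```

```text
time: 17.02
tool_pos: [0.495, -0.0676, 0.0282]
ee_rot: [[0.155, 0.988, -0.002], [0.988, -0.155, 0.0], [-0.0, -0.002, -1.0]]
wrist_force: [-0.5, 0.9, -0.3]
opening: 0.235
finger_force: 0.0
time: 17.85
tool_pos: [0.524, 0.1129, 0.1696]
ee_rot: [[0.157, 0.988, 0.001], [0.988, -0.157, -0.0], [0.0, 0.001, -1.0]]
wrist_force: [0.5, -0.4, 0.4]
opening: 0.235
finger_force: 0.0
time: 18.68
tool_pos: [0.5318, 0.1605, 0.1688]
ee_rot: [[0.157, 0.988, 0.0], [0.988, -0.157, -0.0], [-0.0, 0.0, -1.0]]
wrist_force: [0.4, -0.8, -0.6]
opening: 0.231
finger_force: 0.0
```

View pics/t5.png

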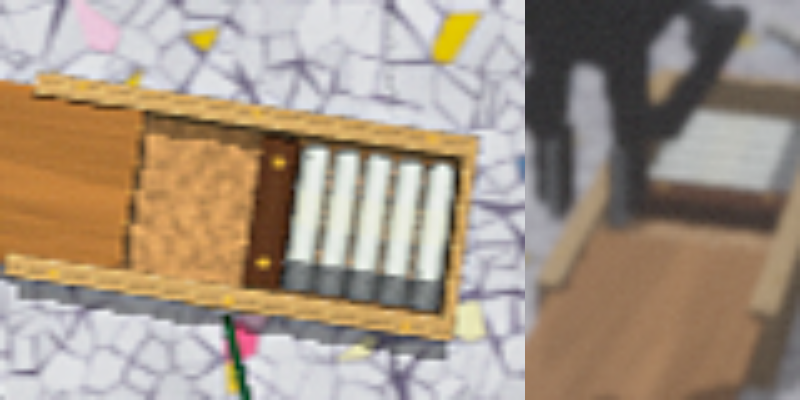

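The five tubes, x 313 to 435, are evenly pitched about one diameter apart. The chock at (270,212) is against them, and the lid's tail at (135,195) is still under the keepers. Handing in.

```bash
python3 -c "
from rig import arm
print(arm.sign_off())"
```

```text
the job is handed in; nothing more can be done
None
```

The job is handed in: the lid is out about 200 mm with roughly 60 mm of its tail still in the grooves, and the chock is snug against the five tubes at the closed end. It took about 19 s, with wrist-force readings no higher than about 8 N and no contact with the bystanders that I could see.

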